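Seat a drilling template on the pins of a drawer front

TASK

Pick up the aluminium drilling template by its grip, lay it on the three brass pins on the wooden drawer front, and slide it about gently, under little more than its own weight, until its three holes drop over the pins and it lies flat and fully home on the steel pin plate. Do not force it down or sideways against the pins, leave the other things on the counter alone, and finish with the template let go.

Things in the scene. Friction and masses are not known exactly. Their poses are not given: they have to be found in the camera images.
- template_grip (a point): Centre of the template's H-shaped grip, 26 mm above the plate's underside at the plate's middle; axes as the template's (z up, y along its long side). An orange bar 16 mm thick in x, 32 mm long in y, to pinch across x, stands between two black cheeks (44 mm in x, 8 mm in y, inner faces at y = -16 and +16 mm); all stand 8 to 44 mm above the underside.
- template: Drilling template (loose, 0.5 to 0.75 kg, flat on the counter at first): aluminium plate 120 mm (x) by 190 mm (y), 8 mm thick. Origin: centre of its underside. Round through holes 11 mm wide at (x, y) = (-35,-65), (-35,65), (38,0) mm; copper spots are blind bushings, no holes. Grip centre when resting on the pin tips: 56 mm above the counter; fully home: 47 mm.
- front: Wooden drawer front lying face up on the counter, fixed: 180 mm (its x) by 300 mm (its y), 18 mm thick. Origin: centre of its underside; z up. On it lies a dark steel pin plate, 100 x 160 x 3 mm (top 21 mm above the counter), with three brass pins. The template belongs on them with its x and y along the front's.
- pins_nominal (a point): Point on the front at the pin plate's intended centre, 21 mm above the counter; axes as the front's. Pins meant for (x, y) = (-35,-65), (-35,65), (38,0) mm from here, 8 mm thick, tips tapering to 5.4 mm over the last 1.4 mm, 9 mm tall (tips 30 mm above the counter). But the plate was fixed by eye: firm and square, yet up to 11 mm off in x and in y, differently each time.
- old_knob: Bystander: old brass drawer knob, 28 mm wide, 26 mm tall, loose on the drawer front near one corner (about 50 mm towards +x and 132 mm towards +y from its centre). Origin at its underside.
- screwdriver: Bystander: screwdriver about 170 mm long, lying along y beyond the template's +x long edge, about 95 mm from the template's centre.
- mug: Bystander: blue mug, 80 mm wide, 90 mm tall. Origin at its underside.
- screw_jar: Bystander: glass jar, 60 mm wide, 80 mm tall. Origin at its underside.
- tape_measure: Bystander: yellow tape measure about 50 x 65 x 62 mm. Origin at its underside.
- new_pull: Bystander: steel drawer pull, a 130 mm bar on two short posts, 30 mm tall. Origin at its underside.
- drill: Bystander: green cordless drill standing on its battery, 195 mm tall. Origin at its underside.
There are look-alikes about, which are no part of the job. Several things have the shape of the template; the one meant has the colours described above.

How it is judged:
By the outcome, as a careful person would: the job done as asked, in the order asked, and still so for the second after the job is handed in, with the robot touching nothing.
It also fails if it takes over 72 s, if anything falls off the work surface, if the arm or the gripper's body presses on something with over 40 N, if the wrist force passes 120 N, or if a joint passes its speed limit or range.

ROBOT

A 6-joint arm with a two-finger parallel gripper is mounted at the origin on the work surface. World frame = base frame: x ahead of the robot, y to its left, z up, the work surface at z = 0. Lengths are in m, angles in rad, forces in N, time in s.
With the tool pointing down it reaches from about 0.325 to 0.9 m from the base axis. Payload 6.1 kg.
Tool frame: the origin (TCP) lies midway between the tips of the shut fingers; the grasp point (between the pads) lies 19 mm behind it; z points along the fingers, y is the line along which they close (so a half turn about z gives the same grasp; the last joint's range is limited). The gripper opens to 85 mm and grips with 20 to 120 N. Pads are 22 mm wide; open, the fingers measure 114 mm over their backs; the gripper's body (76 mm by 85 mm) begins 54 mm behind the grasp point. The pads swing forward as they close: fully open they stand 13 mm farther back than shut.
Start: joints at [-1.436, 0.22, 1.526, -0, 1.395, -0.126], TCP at [0.161, -0.604, 0.231] pointing down, gripper open.
Joint ranges: [-2.98, 2.98], [-0.91, 2.08], [0.09, 2.57], [-1.24, 4.39], [0.2, 2.65], [-2.68, 2.68]. Speed limits (rad/s): [2.57, 2.57, 3.01, 3.14, 3.14, 3.14].

INTERFACE

Orientations are given as a unit quaternion [w, x, y, z].
In Python, from plant import ctrl gives the robot as it stands.
- The arm moves only by the tool jog_arm, never from a script. Its argument "moves" is a list of rows, each a list of 5 numbers: the shift along the tool's x, y, z in m, then the turn about the tool's z in degrees, then the finger opening in m, from 0 to 0.0854. A call has exactly 5 rows; each row is the pose to reach, as a shift and turn from the pose commanded when the call began, along the tool's axes at that moment; what a row does not reach only later rows make up. A row lasts 1/10 s, in which the tool goes at most 50 mm and 8.59 degrees, less where a joint would pass 70% of its speed; a pose out of reach is approached as far as the arm can. A call with a gripper value outside its range is refused whole. The fingers move at their own pace and stop on an object; the grip force is fixed at half the most. Time passes only in rows, so rows that repeat a pose let the fingers close, or fill a call up. It gives the time, the measured TCP pose, the force, the opening and the grip force at its end, in the units of the state.
- ctrl.observe(): the state, without advancing time (a new reading comes with each control period).
- ctrl.camera(name): name is "scene" or "top"; returns a dict with "color" (400x640x3 uint8, blue, green, red), "camera_matrix" (3x3 intrinsics, pixels), "extrinsics" (4x4, takes a point from camera to world coordinates). Camera axes: x right, y down, z forward; pixel columns grow to the right and rows downward; lengths in m; the calibration is good to about 2 mm. A picture is of the moment at which its call begins. There is no depth.
- ctrl.hand_in(): hands the job in; it is judged then, once.
The state is a dict: "time": time; "joint_positions": joint angles; "qvel": joint speeds; "effort": joint torques, N m; "tcp_pos": TCP position; "tcp_rot": TCP orientation; "wrist_force": force on the tool from outside, world axes, zero at the start; "moment": the same for the moment, N m; "finger_gap": finger opening in m; "grasp_force": force on a finger pad.
Only numpy, scipy, OpenCV 4.12 (cv2) and the standard library are available. Lean on these libraries where they do the work, as an engineer would, in place of code of your own. Each camera call takes 0.05 s, during which the arm holds its last target. There are 200 camera calls.

## Working session

There is one attempt and no reset: what is moved stays moved. The work goes in short steps, Python scripts to look and compute and a tool call to move; the robot and the scene stay as the last step left them, time stands still between calls to the robot, and variables do not carry over. Pictures are saved under pics/ and viewed, at most 10 in all, crops included, and the job is handed in when it is done.

Besides the shell and the picture viewer there is one more tool, called after "Request:" as name(argument=value, ...), one argument or row to a line, values as JSON. jog_arm: Moves the arm, as the interface text tells. Its arguments: {"type":"object","properties":{"moves":{"type":"array","items":{"type":"array","items":{"type":"number"}}}},"required":["moves"]}

```bash
mkdir -p pics
python3 - <<'E'
from plant import ctrl
import cv2,pickle
for n in("top","scene"):
    c=ctrl.camera(n); cv2.imwrite(f"pics/{n}0.png",c["color"]); pickle.dump(c,open(f"{n}.pkl","wb"))
    print(n,c["camera_matrix"].round(1).tolist(),c["extrinsics"].round(3).tolist())
s=ctrl.observe();print(s["time"],s["tcp_pos"],s["tcp_rot"],s["finger_gap"],s["wrist_force"])
E
```

```text
top [[506.1, 0.0, 320.0], [0.0, 506.1, 205.0], [0.0, 0.0, 1.0]] [[-0.007, -0.975, 0.22, 0.235], [-1.0, 0.007, -0.002, 0.108], [0.0, -0.22, -0.976, 1.325], [0.0, 0.0, 0.0, 1.0]]
scene [[486.0, 0.0, 319.1], [0.0, 486.0, 194.4], [0.0, 0.0, 1.0]] [[-0.449, 0.469, -0.761, 1.473], [0.893, 0.248, -0.375, 0.605], [0.013, -0.848, -0.53, 0.716], [0.0, 0.0, 0.0, 1.0]]
0.1 [ 0.16106215 -0.60333449  0.23030962] [-8.74094372e-04  9.91511613e-01  1.30015219e-01 -2.19565755e-06] 0.08540268668248045 [-1.40409763  0.18681128  0.28487032]
```

View pics/top0.png

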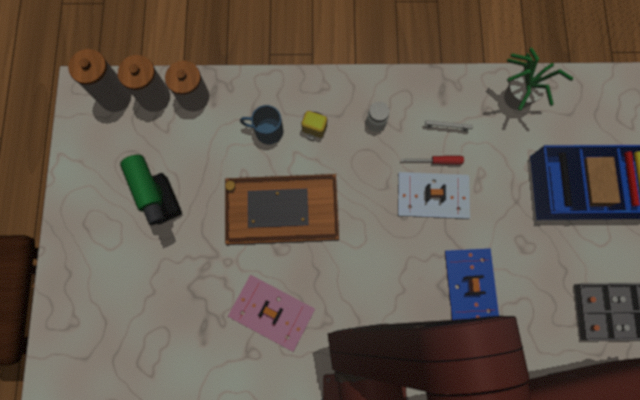

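View pics/scene0.png

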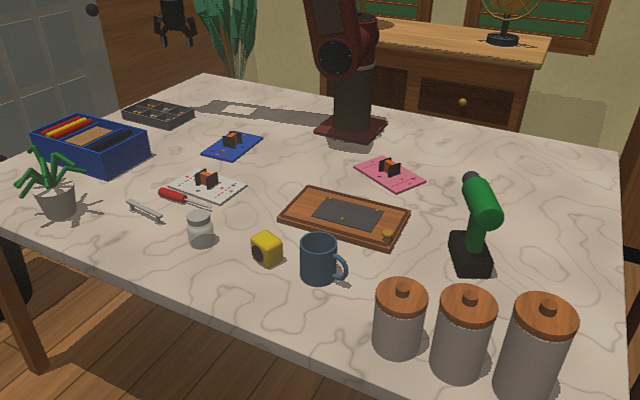

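Candidates in the top view are the silver plate at (435,195), the blue one at (472,285) and the pink one at (271,312). I choose the silver one: it is aluminium-coloured and has the screwdriver beside it. The drawer front is at (281,209), with the dark pin plate at (278,208) and the knob at (230,185). Next I'll take one close crop of each view to check.

Run:
```python
import cv2,numpy as np
t=cv2.imread("pics/top0.png"); s=cv2.imread("pics/scene0.png")
a=cv2.resize(t[165:225,393:478],(400,282),interpolation=cv2.INTER_CUBIC)
b=cv2.resize(t[168:250,220:345],(400,262),interpolation=cv2.INTER_CUBIC)
c=cv2.resize(s[160:210,160:255],(400,210),interpolation=cv2.INTER_CUBIC)
d=cv2.resize(s[180:255,270:415],(400,207),interpolation=cv2.INTER_CUBIC)
L=np.vstack([a,c]);R=np.vstack([b,d]);R=cv2.copyMakeBorder(R,0,len(L)-len(R),0,0,0)
cv2.imwrite("pics/crop1.png",np.clip(np.hstack([L,R])*1.2,0,255).astype(np.uint8))
```

```text
(no output)
```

View pics/crop1.png

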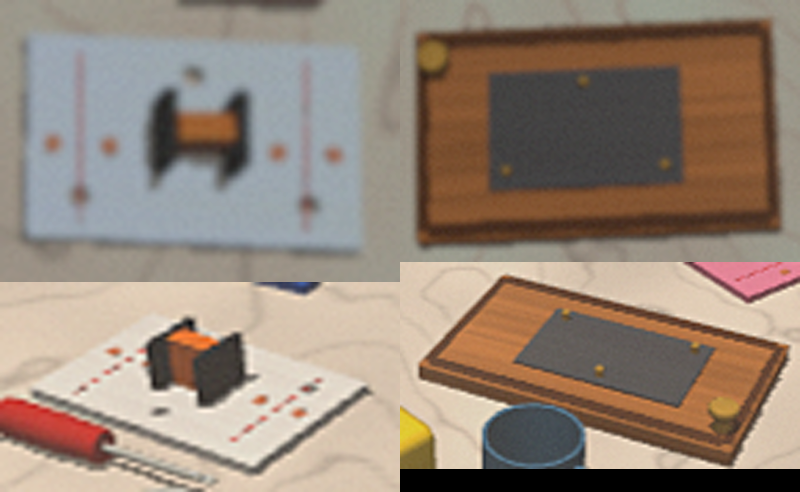

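The crop confirms it: an aluminium plate with an orange bar between black cheeks. Its single hole faces world +x, as does the single pin, and both are turned only slightly. Now I'll measure both.

```bash
cat > h.py <<'E'
import numpy as np,cv2,pickle
def cast(c,uv,z):
    K=c["camera_matrix"];E=c["extrinsics"]
    d=np.c_[np.atleast_2d(uv),np.ones(len(np.atleast_2d(uv)))]@np.linalg.inv(K).T@E[:3,:3].T
    o=E[:3,3]; return (o+d*((z-o[2])/d[:,2])[:,None])[:,:2]
def proj(c,P):
    E=c["extrinsics"];p=(np.atleast_2d(P)-E[:3,3])@E[:3,:3]@c["camera_matrix"].T
    return p[:,:2]/p[:,2:]
def blobs(w,roi,thr,amin=1,amax=1e9):
    x0,y0,x1,y1=roi;W=np.clip(w[y0:y1,x0:x1]-thr,0,None)
    n,l,st,_=cv2.connectedComponentsWithStats((W>0).astype(np.uint8))
    out=[]
    for i in range(1,n):
        m=l==i;a=m.sum()
        if not amin<=a<=amax: continue
        v,u=np.nonzero(m);ww=W[m]
        out.append((x0+(u*ww).sum()/ww.sum(),y0+(v*ww).sum()/ww.sum(),int(a),round(ww.sum())))
    return out
E
python3 - <<'E'
from h import *
t=pickle.load(open("top.pkl","rb"));s=pickle.load(open("scene.pkl","rb"))
for n,c,rp,rt in(("top",t,(244,186,312,230),(396,168,474,222)),("scene",s,(308,192,388,236),(165,165,250,208))):
    I=c["color"].astype(float);b,g,r=I[...,0],I[...,1],I[...,2]
    print(n,"pins")
    for q in blobs(r-b,rp,18,2,40): print(np.round(q,2),cast(c,q[:2],.030).round(4), cast(c,q[:2],.0255).round(4))
    print("orange")
    for q in blobs(r-b,rt,60,4): print(np.round(q,2),cast(c,q[:2],.044).round(4),cast(c,q[:2],.008).round(4))
    print("dark")
    L=I.mean(2)
    for q in blobs(-L,rt,-130,2,400): print(np.round(q,2),cast(c,q[:2],.008).round(4))
I=t["color"].astype(float)
print(I[195,405],I[195,385],I[230,435])
m=((I[...,0]-I[...,2])>0).astype(np.uint8)
m[:166]=0;m[226:]=0;m[:,:390]=0;m[:,480:]=0
m=cv2.morphologyEx(m,cv2.MORPH_CLOSE,np.ones((15,15)))
cs=max(cv2.findContours(m,0,1)[0],key=cv2.contourArea)
w=cast(t,cs[:,0,:],.008)
R=cv2.minAreaRect((w*1000).astype(np.float32));print("plate",R)
h=((I[...,2]-I[...,0])>25).astype(np.uint8);h[:172]=0;h[250:]=0;h[:,:222]=0;h[:,342:]=0
cs=max(cv2.findContours(h,0,1)[0],key=cv2.contourArea)
print("front",cv2.minAreaRect((cast(t,cs[:,0,:],.018)*1000).astype(np.float32)))
E
```

```text
top pins
[276.9  192.84  13.   207.  ] [[0.5607 0.2192]] [[0.5618 0.2195]]
[302.35 218.79  13.   228.  ] [[0.4905 0.152 ]] [[0.4914 0.1522]]
[252.79 220.9   13.   184.  ] [[0.4858 0.2811]] [[0.4867 0.2817]]
orange
[ 436.59  191.59   57.   1109.  ] [[ 0.5575 -0.1989]] [[ 0.5666 -0.2076]]
dark
[409.54 201.71  83.   676.  ] [[ 0.5392 -0.1336]]
[457.94 204.19  86.   839.  ] [[ 0.5315 -0.2625]]
[403.66 195.11  19.   235.  ] [[ 0.5575 -0.1187]]
[415.76 195.79  21.   276.  ] [[ 0.5554 -0.1511]]
[451.55 197.01  19.   237.  ] [[ 0.5513 -0.2468]]
[463.38 197.56  18.   242.  ] [[ 0.5496 -0.2783]]
scene pins
[341.78 218.63  17.   588.  ] [[0.5642 0.2206]] [[0.5582 0.2181]]
orange
[ 205.27  173.63   64.   2899.  ] [[ 0.5606 -0.1983]] [[ 0.5117 -0.2413]]
[186.61 176.     4.   126.  ] [[ 0.5952 -0.2352]] [[ 0.5482 -0.2802]]
[ 173.58  193.55  145.   6543.  ] [[ 0.6827 -0.2053]] [[ 0.6404 -0.2487]]
[221.27 187.65   5.   158.  ] [[ 0.601  -0.1141]] [[ 0.5543 -0.1527]]
[230.55 190.84   6.   128.  ] [[ 0.6028 -0.0831]] [[ 0.5562 -0.1199]]
dark
[  206.44   179.16   351.   22564.  ] [[ 0.5359 -0.2183]]
[186.55 176.06   3.    65.  ] [[ 0.5485 -0.2801]]
[232.83 184.96   5.   145.  ] [[ 0.5272 -0.1328]]
[221.6  187.62   5.    84.  ] [[ 0.5538 -0.1519]]
[228.67 187.33   2.    16.  ] [[ 0.5432 -0.1355]]
[197.61 190.31   6.   162.  ] [[ 0.5964 -0.2017]]
[230.58 190.78   3.    62.  ] [[ 0.5559 -0.12  ]]
[218.45 194.55   2.    29.  ] [[ 0.5875 -0.1377]]
[207.1  206.56   3.    30.  ] [[ 0.6496 -0.128 ]]
[210.54 207.     2.     9.  ] [[ 0.6471 -0.1188]]
[101. 109. 129.] [114. 125. 131.] [112. 123. 128.]
plate ((557.9628295898438, -199.21502685546875), (191.7092742919922, 122.28253936767578), 87.33030700683594)
front ((522.3923950195312, 207.95277404785156), (180.65945434570312, 297.76953125), 1.9410815238952637)
```

```bash
cat >> h.py <<'E'
def yaw(s):
    w,x,y,z=s["tcp_rot"];return np.degrees(2*np.arctan2(y,x))
def plan(W,start=None):
    from plant import ctrl
    s=ctrl.observe();p=np.r_[s["tcp_pos"],yaw(s)] if start is None else np.array(start,float)
    print("t",s["time"],"now",p.round(4),"gap",round(s["finger_gap"],4),"F",np.round(s["wrist_force"],2))
    for w in W:
        w=np.array(w,float);a=np.radians(p[3]);d=w[:3]-p[:3]
        tx=[np.cos(a),np.sin(a)];ty=[np.sin(a),-np.cos(a)]
        print(w,"-> tool",np.round([d[:2]@tx,d[:2]@ty,-d[2],p[3]-w[3]],4));p=w
E
python3 -c "
from h import *
plan([(.30,-.46,.20,51),(.44,-.32,.16,87.25),(.559,-.199,.10,87.25)])"
```

```text
t 0.1 now [ 0.1611 -0.6033  0.2303 14.9409] gap 0.0854 F [-1.4   0.19  0.28]
[ 0.3  -0.46  0.2  51.  ] -> tool [ 1.71200e-01 -1.02700e-01  3.03000e-02 -3.60591e+01]
[ 0.44 -0.32  0.16 87.25] -> tool [ 1.969e-01  2.070e-02  4.000e-02 -3.625e+01]
[ 0.559 -0.199  0.1   87.25 ] -> tool [0.1266 0.1131 0.06   0.    ]
```

Request:
jog_arm(
  moves=[
    [0.171, -0.103, 0.03, -36, 0.06],
    [0.171, -0.103, 0.03, -36, 0.06],
    [0.171, -0.103, 0.03, -36, 0.06],
    [0.171, -0.103, 0.03, -36, 0.06],
    [0.171, -0.103, 0.03, -36, 0.06],
  ],
)

```text
time: 0.6
tcp_pos: [0.3028, -0.4552, 0.1995]
tcp_rot: [-0.002, 0.901, 0.434, 0.001]
wrist_force: [-0.9, -0.5, -0.4]
finger_gap: 0.0596
grasp_force: 0.0
```

Request:
jog_arm(
  moves=[
    [0.197, 0.021, 0.04, -36.3, 0.06],
    [0.197, 0.021, 0.04, -36.3, 0.06],
    [0.197, 0.021, 0.04, -36.3, 0.06],
    [0.197, 0.021, 0.04, -36.3, 0.06],
    [0.197, 0.021, 0.04, -36.3, 0.06],
  ],
)

```text
time: 1.1
tcp_pos: [0.4424, -0.3162, 0.1595]
tcp_rot: [-0.002, 0.721, 0.693, 0.001]
wrist_force: [-0.1, -0.3, 0.6]
finger_gap: 0.0601
grasp_force: 0.0
```

```bash
python3 -c "
from h import *
plan([(.559,-.199,.10,87.25)])"
```

```text
t 1.1 now [ 0.4424 -0.3162  0.1595 87.7367] gap 0.0601 F [-0.1  -0.32  0.62]
[ 0.559 -0.199  0.1   87.25 ] -> tool [0.1217 0.1119 0.0595 0.4867]
```

Request:
jog_arm(
  moves=[
    [0.124, 0.113, 0.06, 0.3, 0.06],
    [0.124, 0.113, 0.06, 0.3, 0.06],
    [0.124, 0.113, 0.06, 0.3, 0.06],
    [0.124, 0.113, 0.06, 0.3, 0.06],
    [0.124, 0.113, 0.06, 0.3, 0.06],
  ],
)

```text
time: 1.6
tcp_pos: [0.5595, -0.2001, 0.0993]
tcp_rot: [-0.001, 0.725, 0.689, -0.0]
wrist_force: [0.3, -0.4, 0.5]
finger_gap: 0.0601
grasp_force: 0.0
```

```bash
python3 -c "
from h import *
plan([(.559,-.199,.014,87.25)])
from plant import ctrl
c=ctrl.camera('scene');b=ctrl.camera('top')
f=lambda I:cv2.resize(I,(400,360),interpolation=cv2.INTER_CUBIC)
cv2.imwrite('pics/g1.png',np.hstack([f(c['color'][110:218,150:270]),f(b['color'][150:240,385:485])]))"
```

```text
t 1.6 now [ 0.5595 -0.2001  0.0993 87.0505] gap 0.0601 F [ 0.34 -0.41  0.48]
[ 5.590e-01 -1.990e-01  1.400e-02  8.725e+01] -> tool [ 0.0011 -0.0005  0.0853 -0.1995]
```

View pics/g1.png

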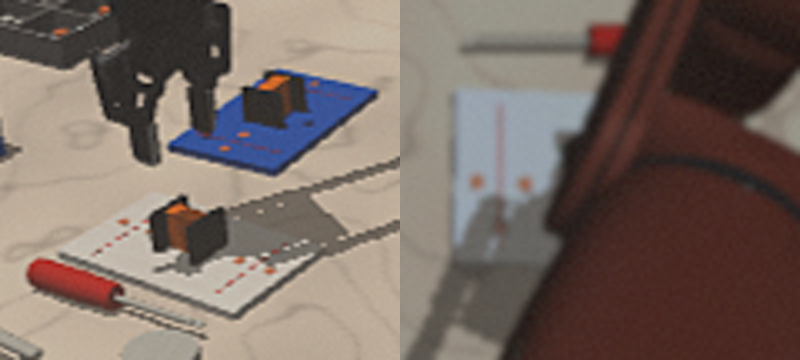

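The open fingers stand above the grip and straddle it along x. In the top view the arm hides half the plate. Descending.

Request:
jog_arm(
  moves=[
    [0.001, -0.0005, 0.025, 0, 0.06],
    [0.001, -0.0005, 0.045, 0, 0.06],
    [0.001, -0.0005, 0.06, 0, 0.06],
    [0.001, -0.0005, 0.075, 0, 0.06],
    [0.001, -0.0005, 0.083, 0, 0.06],
  ],
)

```text
time: 2.2
tcp_pos: [0.5578, -0.2018, 0.0172]
tcp_rot: [-0.0, 0.726, 0.687, -0.0]
wrist_force: [-0.6, -0.1, 0.4]
finger_gap: 0.0603
grasp_force: 0.0
```

Request:
jog_arm(
  moves=[
    [0, 0, 0, 0, 0.04],
    [0, 0, 0, 0, 0.025],
    [0, 0, 0, 0, 0.015],
    [0, 0, 0, 0, 0.01],
    [0, 0, 0, 0, 0.01],
  ],
)

```text
time: 2.7
tcp_pos: [0.5594, -0.2015, 0.0195]
tcp_rot: [0.001, 0.726, 0.688, 0.0]
wrist_force: [-0.5, 0.6, 4.8]
finger_gap: 0.015
grasp_force: 60.7
```

Request:
jog_arm(
  moves=[
    [0, 0, -0.005, 0, 0.01],
    [0, 0, -0.015, 0, 0.01],
    [0, 0, -0.035, 0, 0.01],
    [0, 0, -0.06, 0, 0.01],
    [0, 0, -0.08, 0, 0.01],
  ],
)

```text
time: 3.2
tcp_pos: [0.5584, -0.2008, 0.0994]
tcp_rot: [-0.0, 0.726, 0.688, -0.0]
wrist_force: [0.1, -0.0, -4.7]
finger_gap: 0.0151
grasp_force: 59.6
```

```bash
python3 -c "
from h import *
plan([(.55,-.03,.12,90),(.53,.14,.12,92)])
plan([(.5235,.218,.12,92)],(.53,.14,.12,92))"
```

```text
t 3.2 now [ 0.5584 -0.2008  0.0994 86.9467] gap 0.0151 F [ 0.13 -0.03 -4.72]
[ 5.5e-01 -3.0e-02  1.2e-01  9.0e+01] -> tool [ 0.1701 -0.0175 -0.0206 -3.0533]
[ 0.53  0.14  0.12 92.  ] -> tool [ 0.17 -0.02 -0.   -2.  ]
t 3.2 now [ 0.53  0.14  0.12 92.  ] gap 0.0151 F [ 0.13 -0.03 -4.72]
[ 0.5235  0.218   0.12   92.    ] -> tool [ 0.0782 -0.0038 -0.      0.    ]
```

Request:
jog_arm(
  moves=[
    [0.02, -0.002, -0.01, -1, 0.01],
    [0.06, -0.006, -0.02, -2, 0.01],
    [0.1, -0.01, -0.02, -3, 0.01],
    [0.14, -0.014, -0.02, -3, 0.01],
    [0.17, -0.0175, -0.02, -3, 0.01],
  ],
)

```text
time: 3.7
tcp_pos: [0.5493, -0.028, 0.1183]
tcp_rot: [-0.001, 0.707, 0.707, 0.0]
wrist_force: [0.3, -0.0, -4.6]
finger_gap: 0.0148
grasp_force: 59.5
```

Request:
jog_arm(
  moves=[
    [0.04, -0.004, 0, -1, 0.01],
    [0.08, -0.008, 0, -2, 0.01],
    [0.12, -0.013, 0, -2, 0.01],
    [0.15, -0.018, 0, -2, 0.01],
    [0.17, -0.02, 0, -2, 0.01],
  ],
)

```text
time: 4.2
tcp_pos: [0.529, 0.142, 0.1182]
tcp_rot: [-0.001, 0.694, 0.72, -0.0]
wrist_force: [-0.2, -0.7, -4.5]
finger_gap: 0.0148
grasp_force: 59.5
```

Request:
jog_arm(
  moves=[
    [0.03, -0.001, 0.01, 0, 0.01],
    [0.055, -0.002, 0.02, 0, 0.01],
    [0.07, -0.003, 0.03, 0, 0.01],
    [0.077, -0.004, 0.04, 0, 0.01],
    [0.077, -0.004, 0.04, 0, 0.01],
  ],
)

```text
time: 4.7
tcp_pos: [0.5219, 0.2164, 0.0761]
tcp_rot: [-0.001, 0.695, 0.719, -0.002]
wrist_force: [-0.6, -0.4, -5.3]
finger_gap: 0.0147
grasp_force: 59.3
```

```bash
python3 -c "
from h import *
from plant import ctrl
c=ctrl.camera('scene');b=ctrl.camera('top');pickle.dump((b,c),open('v1.pkl','wb'))
plan([(.5235,.2162,.055,92.05)])
f=lambda I:cv2.resize(I,(400,360),interpolation=cv2.INTER_CUBIC)
cv2.imwrite('pics/g2.png',np.hstack([f(c['color'][140:266,270:410]),f(b['color'][150:258,220:340])]))"
```

```text
t 4.8 now [5.23500e-01 2.15600e-01 7.78000e-02 9.19293e+01] gap 0.0148 F [-0.18  0.01 -4.75]
[5.235e-01 2.162e-01 5.500e-02 9.205e+01] -> tool [ 0.0006 -0.      0.0228 -0.1207]
```

View pics/g2.png

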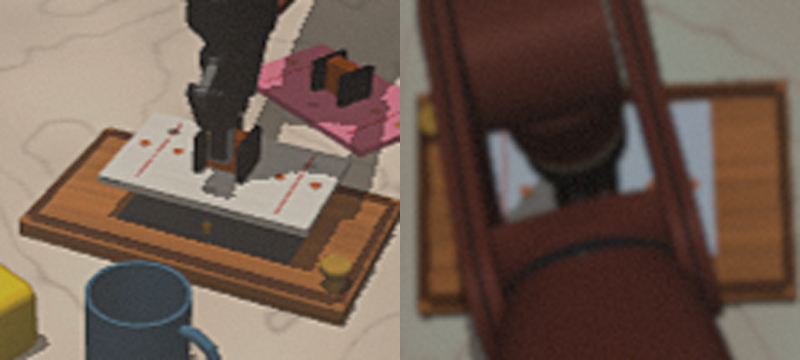

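The template hangs level above the pin plate, with the single hole towards +x. Lowering it in small steps and watching the force.

Request:
jog_arm(
  moves=[
    [0.0005, 0, 0.008, 0, 0.01],
    [0.0005, 0, 0.014, 0, 0.01],
    [0.0005, 0, 0.019, 0, 0.01],
    [0.0005, 0, 0.023, 0, 0.01],
    [0.0005, 0, 0.023, 0, 0.01],
  ],
)

```text
time: 5.3
tcp_pos: [0.5231, 0.2166, 0.0544]
tcp_rot: [-0.0, 0.695, 0.719, -0.001]
wrist_force: [0.2, 0.3, -4.8]
finger_gap: 0.0147
grasp_force: 59.4
```

Request:
jog_arm(
  moves=[
    [0, 0, 0.001, 0, 0.01],
    [0, 0, 0.002, 0, 0.01],
    [0, 0, 0.003, 0, 0.01],
    [0, 0, 0.004, 0, 0.01],
    [0, 0, 0.004, 0, 0.01],
  ],
)

```text
time: 5.8
tcp_pos: [0.5237, 0.217, 0.0512]
tcp_rot: [-0.0, 0.695, 0.719, -0.0]
wrist_force: [-0.0, -1.1, -5.2]
finger_gap: 0.0147
grasp_force: 59.4
```

Request:
jog_arm(
  moves=[
    [0, 0, 0.0005, 0, 0.01],
    [0, 0, 0.001, 0, 0.01],
    [0, 0, 0.0015, 0, 0.01],
    [0, 0, 0.002, 0, 0.01],
    [0, 0, 0.002, 0, 0.01],
  ],
)

```text
time: 6.3
tcp_pos: [0.5237, 0.217, 0.0492]
tcp_rot: [-0.0, 0.695, 0.719, -0.0]
wrist_force: [-0.3, -0.5, -5.1]
finger_gap: 0.0148
grasp_force: 59.4
```

Request:
jog_arm(
  moves=[
    [0, 0, 0.0004, 0, 0.01],
    [0, 0, 0.0008, 0, 0.01],
    [0, 0, 0.001, 0, 0.01],
    [0, 0, 0.001, 0, 0.01],
    [0, 0, 0.001, 0, 0.01],
  ],
)

```text
time: 6.8
tcp_pos: [0.5238, 0.217, 0.0483]
tcp_rot: [-0.0, 0.695, 0.719, -0.0]
wrist_force: [-0.3, -1.2, -5.1]
finger_gap: 0.0148
grasp_force: 59.4
```

Request:
jog_arm(
  moves=[
    [0, 0, 0.0004, 0, 0.01],
    [0, 0, 0.0008, 0, 0.01],
    [0, 0, 0.001, 0, 0.01],
    [0, 0, 0.001, 0, 0.01],
    [0, 0, 0.001, 0, 0.01],
  ],
)

```text
time: 7.3
tcp_pos: [0.5238, 0.2169, 0.0473]
tcp_rot: [-0.0, 0.695, 0.719, -0.0]
wrist_force: [0.8, -0.1, -4.2]
finger_gap: 0.0151
grasp_force: 59.4
```

Request:
jog_arm(
  moves=[
    [0, 0, 0.0004, 0, 0.01],
    [0, 0, 0.0008, 0, 0.01],
    [0, 0, 0.001, 0, 0.01],
    [0, 0, 0.001, 0, 0.01],
    [0, 0, 0.001, 0, 0.01],
  ],
)

```text
time: 7.8
tcp_pos: [0.5238, 0.217, 0.0463]
tcp_rot: [0.0, 0.695, 0.719, -0.0]
wrist_force: [-0.4, -0.4, -5.6]
finger_gap: 0.015
grasp_force: 59.4
```

Request:
jog_arm(
  moves=[
    [0, 0, 0.0004, 0, 0.01],
    [0, 0, 0.0008, 0, 0.01],
    [0, 0, 0.001, 0, 0.01],
    [0, 0, 0.001, 0, 0.01],
    [0, 0, 0.001, 0, 0.01],
  ],
)

```text
time: 8.3
tcp_pos: [0.5238, 0.217, 0.0453]
tcp_rot: [-0.0, 0.695, 0.719, -0.0]
wrist_force: [-0.3, -0.5, -4.7]
finger_gap: 0.015
grasp_force: 59.4
```

```bash
python3 -c "
from h import *
from plant import ctrl
c=ctrl.camera('scene');b=ctrl.camera('top');pickle.dump((b,c),open('v2.pkl','wb'))
F=[];M=[]
s=ctrl.observe();print(s['wrist_force'],s['moment'],s['tcp_pos'])
f=lambda I,h:cv2.resize(I,(800,h),interpolation=cv2.INTER_CUBIC)
cv2.imwrite('pics/g3.png',f(c['color'][160:260,270:410],570))"
```

```text
[ 0.03602584 -0.32946017 -4.81228598] [-0.01628634  0.00987468  0.01881319] [0.52382351 0.21697051 0.04535213]
```

View pics/g3.png

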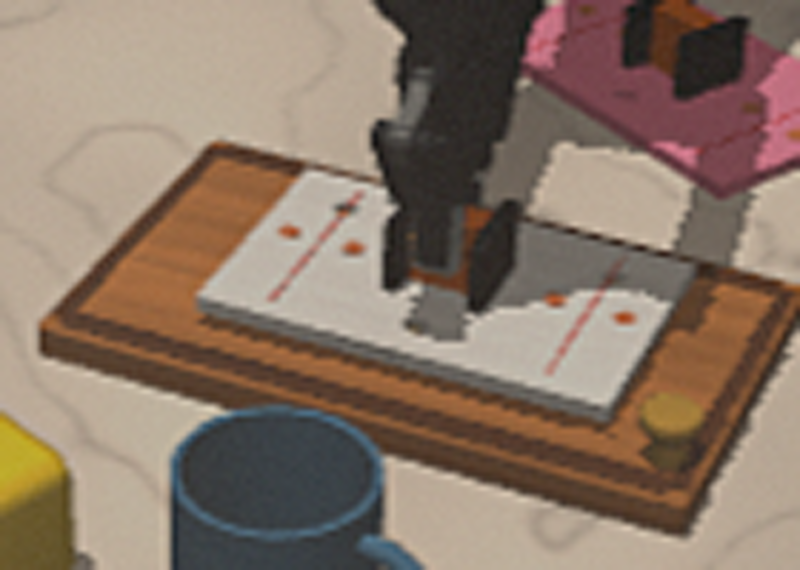

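The template is level, and there is a hint of brass in the +x hole near (410,325) of the crop. No contact force yet, so I continue down gently.

Request:
jog_arm(
  moves=[
    [0, 0, 0.0004, 0, 0.01],
    [0, 0, 0.0008, 0, 0.01],
    [0, 0, 0.001, 0, 0.01],
    [0, 0, 0.001, 0, 0.01],
    [0, 0, 0.001, 0, 0.01],
  ],
)

```text
time: 8.9
tcp_pos: [0.5237, 0.217, 0.0443]
tcp_rot: [-0.0, 0.695, 0.719, -0.0]
wrist_force: [-0.9, -0.6, -5.2]
finger_gap: 0.0148
grasp_force: 59.4
```

Request:
jog_arm(
  moves=[
    [0, 0, 0.0004, 0, 0.01],
    [0, 0, 0.0008, 0, 0.01],
    [0, 0, 0.001, 0, 0.01],
    [0, 0, 0.001, 0, 0.01],
    [0, 0, 0.001, 0, 0.01],
  ],
)

```text
time: 9.4
tcp_pos: [0.5238, 0.217, 0.0433]
tcp_rot: [-0.0, 0.695, 0.719, -0.0]
wrist_force: [0.2, -0.4, -5.5]
finger_gap: 0.0151
grasp_force: 59.4
```

Request:
jog_arm(
  moves=[
    [0, 0, 0.0004, 0, 0.01],
    [0, 0, 0.0008, 0, 0.01],
    [0, 0, 0.001, 0, 0.01],
    [0, 0, 0.001, 0, 0.01],
    [0, 0, 0.001, 0, 0.01],
  ],
)

```text
time: 9.9
tcp_pos: [0.5238, 0.217, 0.0423]
tcp_rot: [-0.0, 0.695, 0.719, -0.0]
wrist_force: [0.4, 0.3, -5.2]
finger_gap: 0.0146
grasp_force: 59.4
```

Request:
jog_arm(
  moves=[
    [0, 0, 0.0004, 0, 0.01],
    [0, 0, 0.0008, 0, 0.01],
    [0, 0, 0.001, 0, 0.01],
    [0, 0, 0.001, 0, 0.01],
    [0, 0, 0.001, 0, 0.01],
  ],
)

```text
time: 10.4
tcp_pos: [0.5238, 0.217, 0.0413]
tcp_rot: [0.0, 0.695, 0.719, 0.0]
wrist_force: [0.1, 0.5, -4.7]
finger_gap: 0.0153
grasp_force: 59.4
```

Request:
jog_arm(
  moves=[
    [0, 0, 0.0004, 0, 0.01],
    [0, 0, 0.0008, 0, 0.01],
    [0, 0, 0.001, 0, 0.01],
    [0, 0, 0.001, 0, 0.01],
    [0, 0, 0.001, 0, 0.01],
  ],
)

```text
time: 10.9
tcp_pos: [0.5238, 0.217, 0.0405]
tcp_rot: [0.0, 0.695, 0.719, -0.0]
wrist_force: [-1.6, -1.1, -2.0]
finger_gap: 0.015
grasp_force: 60.0
```

Request:
jog_arm(
  moves=[
    [0, 0, 0.0003, 0, 0.01],
    [0, 0, 0.0005, 0, 0.01],
    [0, 0, 0.0005, 0, 0.01],
    [0, 0, 0.0005, 0, 0.01],
    [0, 0, 0.0005, 0, 0.01],
  ],
)

```text
time: 11.4
tcp_pos: [0.5238, 0.217, 0.0405]
tcp_rot: [0.0, 0.695, 0.719, -0.0]
wrist_force: [-3.8, -2.0, 5.8]
finger_gap: 0.0146
grasp_force: 61.0
```

Contact is at TCP 0.0405. Subtracting the 0.0195 grasp height puts the underside at 0.021, which is home. I'll take the load off and release.

Request:
jog_arm(
  moves=[
    [0, 0, -0.0005, 0, 0.01],
    [0, 0, -0.0008, 0, 0.01],
    [0, 0, -0.0008, 0, 0.01],
    [0, 0, -0.0008, 0, 0.01],
    [0, 0, -0.0008, 0, 0.01],
  ],
)

```text
time: 11.9
tcp_pos: [0.5238, 0.217, 0.0405]
tcp_rot: [0.0, 0.695, 0.719, 0.0]
wrist_force: [-1.1, 0.3, -0.8]
finger_gap: 0.0149
grasp_force: 60.1
```

Request:
jog_arm(
  moves=[
    [0, 0, 0, 0, 0.018],
    [0, 0, 0, 0, 0.022],
    [0, 0, 0, 0, 0.03],
    [0, 0, 0, 0, 0.04],
    [0, 0, 0, 0, 0.045],
  ],
)

```text
time: 12.4
tcp_pos: [0.524, 0.217, 0.0407]
tcp_rot: [0.0, 0.695, 0.719, 0.0]
wrist_force: [-0.5, -0.8, -0.2]
finger_gap: 0.0448
grasp_force: 0.0
```

Request:
jog_arm(
  moves=[
    [0, 0, -0.005, 0, 0.05],
    [0, 0, -0.015, 0, 0.05],
    [0, 0, -0.035, 0, 0.05],
    [0, 0, -0.07, 0, 0.05],
    [0, 0, -0.11, 0, 0.05],
  ],
)

```text
time: 12.9
tcp_pos: [0.5228, 0.2167, 0.1514]
tcp_rot: [-0.001, 0.695, 0.719, -0.001]
wrist_force: [0.8, -0.7, -0.3]
finger_gap: 0.0501
grasp_force: 0.0
```

Request:
jog_arm(
  moves=[
    [-0.04, 0, -0.03, 0, 0.05],
    [-0.09, 0, -0.06, 0, 0.05],
    [-0.14, 0, -0.06, 0, 0.05],
    [-0.19, 0, -0.06, 0, 0.05],
    [-0.23, 0, -0.06, 0, 0.05],
  ],
)

```text
time: 13.4
tcp_pos: [0.5318, -0.0149, 0.2125]
tcp_rot: [0.001, 0.695, 0.719, 0.001]
wrist_force: [1.9, 0.6, -0.1]
finger_gap: 0.0501
grasp_force: 0.0
```

```bash
python3 -c "
from h import *
from plant import ctrl
c=ctrl.camera('scene');b=ctrl.camera('top');pickle.dump((b,c),open('v3.pkl','wb'))
plan([])
f=lambda I:cv2.resize(I,(400,360),interpolation=cv2.INTER_CUBIC)
cv2.imwrite('pics/g4.png',np.hstack([f(c['color'][140:266,270:410]),f(b['color'][150:258,220:340])]))
I=b['color'].astype(float)
for q in blobs(I[...,2]-I[...,0],(238,180,325,240),25,2,120): print(np.round(q,2),cast(b,q[:2],.029).round(4))
I=c['color'].astype(float)
print('scene')
for q in blobs(I[...,2]-I[...,0],(300,185,390,236),60,2,120): print(np.round(q,2),cast(c,q[:2],.029).round(4))
"
```

```text
t 13.5 now [ 5.31900e-01 -1.83000e-02  2.12000e-01  9.15967e+01] gap 0.0503 F [-0.51  1.14  0.19]
[276.66 192.72   4.    61.  ] [[0.5613 0.2199]]
[ 275.82  204.49  111.   5381.  ] [[0.5294 0.2217]]
[295.18 207.82   8.   157.  ] [[0.5201 0.1709]]
[307.32 207.44   7.   137.  ] [[0.5209 0.139 ]]
[246.41 210.03   8.   173.  ] [[0.5151 0.2986]]
[258.58 209.42   7.   138.  ] [[0.5165 0.2668]]
[302.19 218.8    6.    88.  ] [[0.4906 0.1525]]
[252.55 220.74   6.    85.  ] [[0.4864 0.2819]]
scene
[387.76 185.61   9.    46.  ] [[0.359  0.2664]]
[329.78 197.52   6.   164.  ] [[0.4889 0.1517]]
[320.08 201.52   6.   215.  ] [[0.5183 0.1377]]
[331.4 204.5   7.  238. ] [[0.5173 0.1699]]
[376.48 209.61   4.   114.  ] [[0.4851 0.2817]]
[366.51 213.67   6.   210.  ] [[0.514 0.266]]
[378.59 216.82   7.   217.  ] [[0.5129 0.2979]]
[341.86 217.99   4.   110.  ] [[0.5602 0.2191]]
[370.64 218.36   2.    28.  ] [[0.5284 0.2828]]
[368.61 221.39   2.    28.  ] [[0.5429 0.2832]]
[ 320.61  228.83   72.   1396.  ] [[0.6254 0.1928]]
[366.58 224.42   2.    26.  ] [[0.5571 0.2836]]
```

View pics/g4.png

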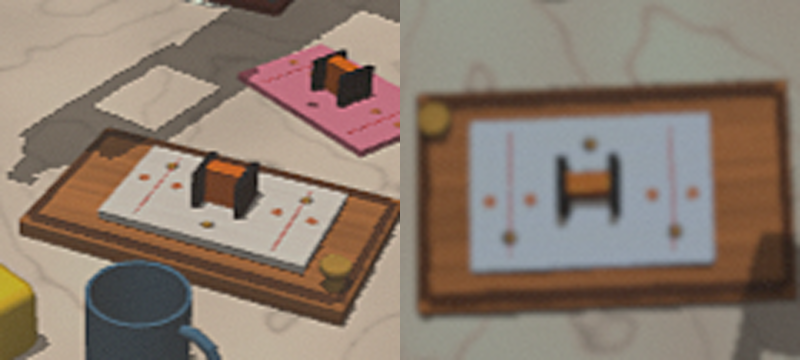

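The crop shows brass in all three holes. Both views put the four bushings at one height, consistent with home, so the plate lies level. The knob and the other things in view are undisturbed, and the arm is clear.

Request:
jog_arm(
  moves=[
    [0, 0, 0, 0, 0.05],
    [0, 0, 0, 0, 0.05],
    [0, 0, 0, 0, 0.05],
    [0, 0, 0, 0, 0.05],
    [0, 0, 0, 0, 0.05],
  ],
)

```text
time: 14.0
tcp_pos: [0.5316, -0.0119, 0.2106]
tcp_rot: [-0.0, 0.694, 0.72, 0.0]
wrist_force: [-0.1, 0.7, 0.7]
finger_gap: 0.0502
grasp_force: 0.0
```

```bash
python3 -c "
from plant import ctrl
print(ctrl.hand_in())"
```

```text
the job is handed in; nothing more can be done
None
```

The aluminium template is over all three pins, flat and home on the pin plate as far as force and both views show, and let go; it dropped straight on without needing a sliding search, and I handed the job in at about 14 s (no verdict came back).

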